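Shut and latch the storage tub

ROBOT

A 6-joint arm with a two-finger parallel gripper is mounted at the origin on the work surface. World frame = base frame: x ahead of the robot, y to its left, z up, the work surface at z = 0. Lengths are in mm, angles in rad, forces in N, time in s.
With the tool pointing down it reaches from about 350 to 775 mm from the base axis. Payload 7.3 kg.
Tool frame: the origin (TCP) lies at the very end of the fingers, on their centre line; the grasp point (between the pads) lies 19 mm behind it; z points along the fingers, y is the line along which they close (so a half turn about z gives the same grasp; the last joint's range is limited). The gripper opens to 92 mm and grips with 3 to 60 N. Pads are 19 mm wide; open, the fingers measure 130 mm over their backs; the gripper's body (75 mm by 190 mm) begins 47 mm behind the grasp point.
Start: joints at [-1.466, 0.342, 1.524, -0, 1.275, -0.146], TCP at [130.316, -508.589, 226.741] pointing down, gripper open.
Joint ranges: [-2.53, 2.53], [-0.77, 2.02], [0.04, 2.7], [-1, 4.14], [0.28, 2.66], [-3.11, 3.11]. Speed limits (rad/s): [2.57, 2.57, 3.14, 3.14, 3.14, 3.14].

INTERFACE

Orientations are given as [roll, pitch, yaw] about the fixed x, y, z axes, in that order (R = Rz(yaw) Ry(pitch) Rx(roll)).
In Python, from plant import bot gives the robot as it stands.
- The arm moves only by the tool jog_arm, never from a script. Its argument "targets" is a list of rows, each an object with "xyz": the shift along the tool's x, y, z as a fraction of full scale, a list of three; "spin": the turn about the tool's z as a fraction of full scale. In form: [{"xyz": [x, y, z], "spin": spin}, ...]. A call has exactly 10 rows; each row shifts and turns the commanded pose from where the row before left it, along the tool's axes as they then stand; what a row does not reach is not made up. Full scale, the value 1, is 80 mm for a shift and 0.1 rad for a turn. A row lasts 1/8 s, in which the tool goes at most 62.5 mm and 10.7 degrees, less where a joint would pass 70% of its speed; a pose out of reach is approached as far as the arm can. A call with a number of a shift or a turn outside -1 to 1 is refused whole. A call with a gripper value outside its range is refused whole. "gripper" is the opening in per cent of the stroke, from 0 (shut) to 100 (fully open), set as the call begins (left out, the last holds). The fingers move at their own pace and stop on an object; the grip force is fixed at half the most. Time passes only in rows, so rows that do not move let the fingers close, or fill a call up. It gives the time, the measured TCP pose, the force, the opening and the grip force at its end, in the units of the state.
- bot.get_obs(): the state, without advancing time (a new reading comes with each control period).
- bot.capture(name): name is "scene" or "top" or "wrist"; returns the picture (420x560x3 uint8, blue, green, red); there is no depth.
- bot.get_calibration(name): a dict with "vfov" (degrees; the focal length in pixels is half the picture's height over the tangent of half this angle, whatever the lens; pixels are square), "cx", "cy" (the principal point, pixels), "eye" and "rotation" of the camera in the world. Camera axes: x right, y down, z forward; pixel columns grow to the right and rows downward; lengths in mm; the calibration is good to about 2 mm. A picture is of the moment at which its call begins: read the wrist's pose just before it. get_calibration takes no time and is no camera call; for the wrist camera it gives the pose at the moment of the call.
- bot.close_job(): hands the job in; it is judged then, once.
The state is a dict: "time": time; "joint_positions": joint angles; "dq": joint speeds; "tau": joint torques, N m; "tool_pos": TCP position; "tcp_rot": TCP orientation; "contact_force": force on the tool from outside, world axes, zero at the start; "moment": the same for the moment, N m; "grip_width": finger opening in mm; "finger_force": force on a finger pad.
Only numpy, scipy, OpenCV 4.12 (cv2) and the standard library are available. Lean on these libraries where they do the work, as an engineer would, in place of code of your own. Each camera call takes 0.05 s, during which the arm holds its last target. There are 200 camera calls.

TASK

Close up the stock tub without picking anything up: push its red lid all the way down, and only then push the two black latch arms round over the lid with a fingertip until each lies straight along the yellow stripe on the lid. Push the arms lightly, do not pinch them, leave the tub standing where it is, and do not disturb the other things on the table.

Things in the scene. Friction and masses are not known exactly. Their poses are not given: they have to be found in the camera images.
- tub: white storage tub, 220 (its x) x 290 (its y) x 110 mm tall, 4 kg, standing loose on the table, with a lid and two latch arms. Origin: centre of its underside. x points from its front (latch side, towards the robot) to its back (hinge side), y to its left as the robot sees it, z up. Two lugs with the latch pivots stand out 45 mm from its front wall
- lid (a joint): angle of the red lid: 0 = fully shut, grows as the front edge rises. A plate 223 (hinge to front edge) x 296 x 8 mm with a steel handle bar 30 mm high and 100 mm long across its middle, 100 mm from the hinge. Stiff hinge: it stays where it is left; a few newtons near the front edge push it down. Shut, its top is 118 mm above the table
- lid_hinge (a point): middle of the lid's hinge line (along the tub's y axis), at the lid's underside, 110 mm above the table
- lid_front (a point): middle of the lid's front edge, on its top face; it moves with the lid
- latch_left (a joint): angle of the black left (+y of the tub) latch arm, a level bar on an upright pivot: 0 = straight along the yellow stripe on the lid (the tub's +x direction), growing as it swings counterclockwise seen from above, out past the tub's side; 1.57 = straight out sideways. Turns from -0.7 to 1.9, no stop at 0, stays where it is left; 1 to 2 N at mid-length turns it
- latch_left_pivot (a point): pivot of the left (+y of the tub) latch arm at the arm's mid-height, 131 mm above the table, 135 mm before the tub's centre, 120 mm to its side. The arm is 85 mm from pivot to tip, 16 wide, 18 tall; underside 122 mm, top 140 mm above the table, 4 mm over the shut lid. Hub 26 mm across. The shut lid's front edge is 22 mm behind the pivot
- latch_left_tip (a point): outer end of the left (+y of the tub) latch arm, at its mid-height; it moves with the arm
- latch_right (a joint): angle of the black right (-y of the tub) latch arm, a level bar on an upright pivot: 0 = straight along the yellow stripe on the lid (the tub's +x direction), growing as it swings clockwise seen from above, out past the tub's side; 1.57 = straight out sideways. Turns from -0.7 to 1.9, no stop at 0, stays where it is left; 1 to 2 N at mid-length turns it
- latch_right_pivot (a point): pivot of the right (-y of the tub) latch arm at the arm's mid-height, 131 mm above the table, 135 mm before the tub's centre, 120 mm to its side. The arm is 85 mm from pivot to tip, 16 wide, 18 tall; underside 122 mm, top 140 mm above the table, 4 mm over the shut lid. Hub 26 mm across. The shut lid's front edge is 22 mm behind the pivot
- latch_right_tip (a point): outer end of the right (-y of the tub) latch arm, at its mid-height; it moves with the arm
- deli_jar: bystander, leave alone: small clear jar with a green cap, 80 across, 90 tall mm; origin at the centre of its underside
- sauce_bottle: bystander, leave alone: orange squeeze bottle with white cap, 60 across, 170 tall mm; origin at the centre of its underside
- tape_roll: bystander, leave alone: yellow roll of label tape lying flat, 90 across, 24 tall mm; origin at the centre of its underside
- spoon: bystander, leave alone: steel serving spoon lying down, 200 long mm; origin at the centre of its underside (the spoon lies along its x axis)
- bowl: bystander, leave alone: steel bowl, 120 across, 50 tall mm; origin at the centre of its underside
- can: bystander, leave alone: food can with a green band, 72 across, 100 tall mm; origin at the centre of its underside
- cup: bystander, leave alone: black plastic cup, 70 across, 80 tall mm; origin at the centre of its underside

How it is judged:
By the outcome, as a careful person would: the job done as asked, in the order asked, and still so for the second after the job is handed in, with the robot touching nothing.
It also fails if it takes over 72 s, if anything falls off the work surface, if the arm or the gripper's body presses on something with over 40 N, if the wrist force passes 120 N, or if a joint passes its speed limit or range.

## Working session

There is one attempt and no reset: what is moved stays moved. The work goes in short steps, Python scripts to look and compute and a tool call to move; the robot and the scene stay as the last step left them, time stands still between calls to the robot, and variables do not carry over. Pictures are saved under pics/ and viewed, at most 10 in all, crops included, and the job is handed in when it is done.

Besides the shell and the picture viewer there is one more tool, called after "Call:" as a command line: name --argument value ..., lists and objects as JSON in quotes. jog_arm: Moves the arm, as the interface text tells. Shift numbers are shares of 80 mm and turn numbers shares of 0.1 rad, none past 1 either way. Its arguments: {"type":"object","properties":{"targets":{"type":"array","items":{"type":"object","properties":{"xyz":{"type":"array","items":{"type":"number"}},"spin":{"type":"number"}}}},"gripper":{"type":"number"}},"required":["targets"]}

```bash
mkdir -p pics
python3 - <<'E'
from plant import bot
import cv2
for n in("scene","top"):
    cv2.imwrite(f"pics/{n}0.png",cv2.resize(bot.capture(n),None,fx=1.42,fy=1.42))
    print(n,bot.get_calibration(n))
o=bot.get_obs();print(o)
E
```

```text
scene {'vfov': 50.39793256175705, 'cx': 281.1680515009327, 'cy': 214.955474267602, 'eye': array([1394.84119349,  167.63412834, 1044.40024674]), 'rotation': array([-2.40136882, -0.01413995,  1.79127212])}
top {'vfov': 46.10339777967733, 'cx': 276.96657655473774, 'cy': 203.43539959574443, 'eye': array([ 268.01270349,  -32.83592266, 1677.17054361]), 'rotation': array([-2.96971918,  0.00583336, -1.56233864])}
{'time': 0.1, 'joint_positions': array([-1.46598462e+00,  3.42628960e-01,  1.52490193e+00,  1.55656159e-05,
        1.27537267e+00, -1.45961703e-01]), 'dq': array([-0.00010364, -0.00142727, -0.00295126,  0.00067392, -0.00117411,
        0.0011819 ]), 'tau': array([ 9.97704592e-04, -4.32005060e+01, -2.44694173e+01,  7.18611851e-02,
        5.25260519e-02, -5.08603114e-05]), 'tool_pos': array([ 130.2896423 , -508.21983873,  226.13377816]), 'tcp_rot': array([-3.14029785e+00, -2.05391025e-04,  2.50768732e-01]), 'contact_force': array([-0.41744412,  0.20265152, -0.15365958]), 'moment': array([-0.06130588,  0.04110486,  0.03438272]), 'finger_force': 0.0, 'grip_width': 92.29379585162434}
```

View pics/scene0.png

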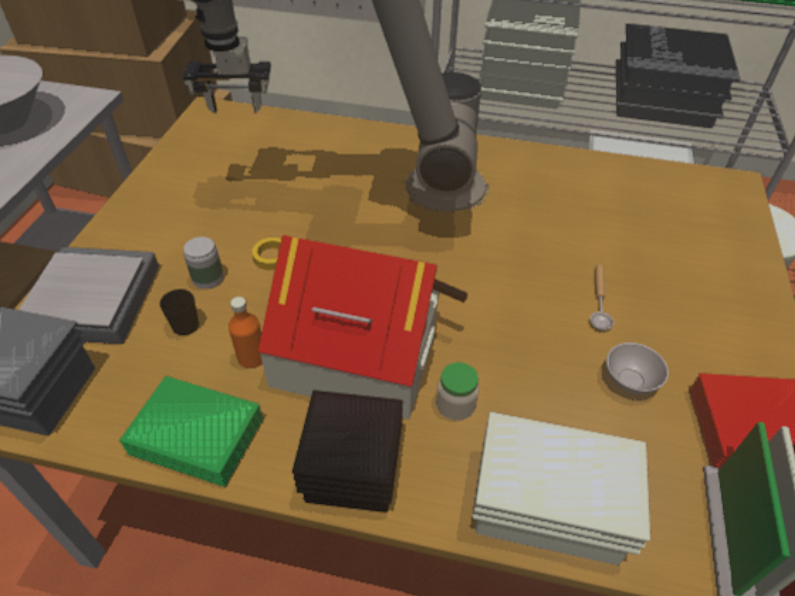

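View pics/top0.png

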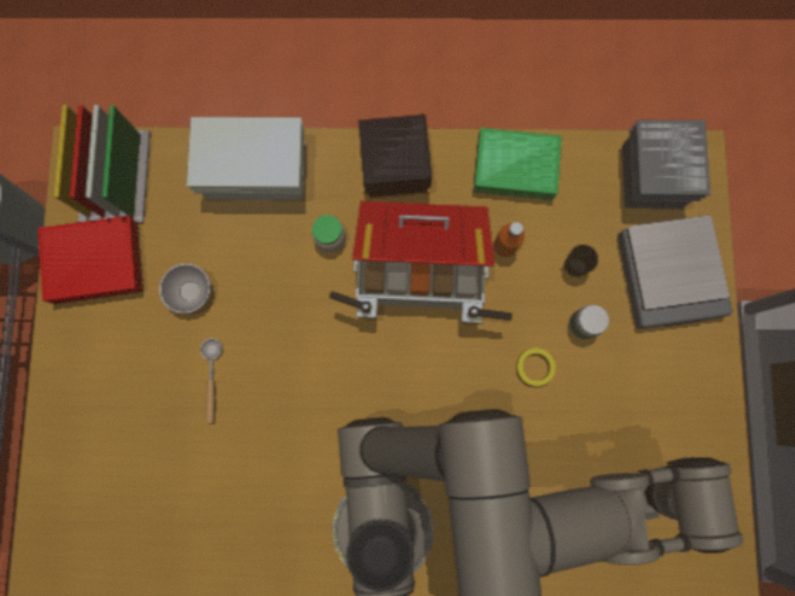

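The lid is well open. In the top view the left pivot is at about (367,307) with its tip at (332,295), and the right pivot is at (474,312) with its tip at (511,316). The bottle is near the right side of the lid and the jar is off to the left. Next I'll take an enlarged crop.

```bash
cat > h.py <<'E'
from plant import bot
import cv2,numpy as np
from scipy.spatial.transform import Rotation as R
def cam(n):
    c=bot.get_calibration(n);f=210/np.tan(np.radians(c['vfov'])/2)
    return c,f,R.from_euler('xyz',c['rotation']).as_matrix()
def ray(n,u,v,z):
    c,f,M=cam(n);d=M@[(u-c['cx'])/f,(v-c['cy'])/f,1]
    return c['eye']+d*(z-c['eye'][2])/d[2]
def proj(n,P):
    c,f,M=cam(n);q=(np.atleast_2d(P)-c['eye'])@M
    return q[:,:2]/q[:,2:]*f+[c['cx'],c['cy']]
def crop(n,x,y,w,h,s,name):
    im=bot.capture(n)[y:y+h,x:x+w]
    cv2.imwrite(name,cv2.resize(im,None,fx=s,fy=s,interpolation=cv2.INTER_CUBIC))
E
python3 - <<'E'
from h import *
crop("top",220,130,160,120,5,"pics/t1.png")
k=1.42
for u,v,z in[(367,307,140),(474,312,140),(332,295,140),(511,316,140)]:print(ray("top",u/k,v/k,z).round(1))
E
```

```text
[493.6  36.3 140. ]
[ 484.2 -200.6  140. ]
[519.9 114.6 140. ]
[ 475.9 -282.2  140. ]
```

View pics/t1.png

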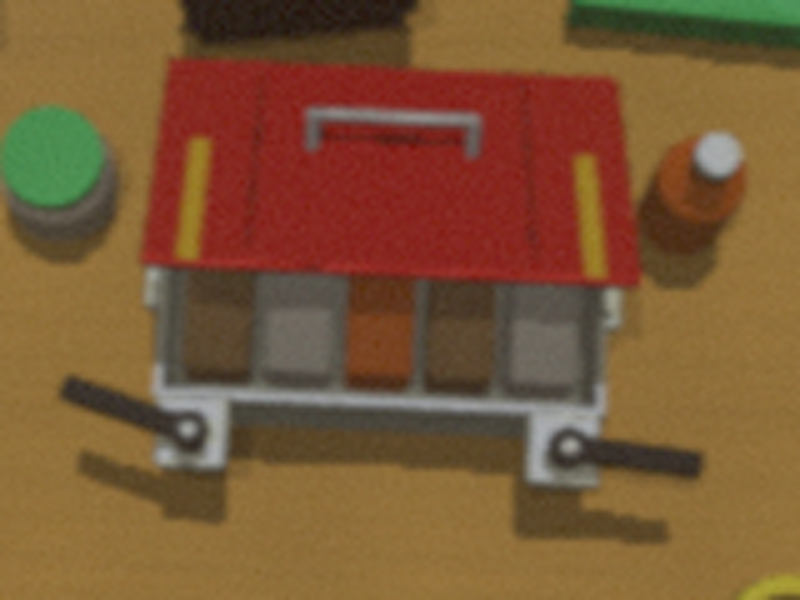

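```bash
cat >> h.py <<'E'
def pt(x,y,z):return ray("top",220+x/5,130+y/5,z)
E
python3 - <<'E'
from h import *
L,Rr=pt(190,431,142),pt(569,446,142)
tl,tr=pt(65,386,138),pt(700,464,138)
y=(L-Rr)/np.linalg.norm(L-Rr);x=np.array([y[1],-y[0],0]);yaw=np.arctan2(x[1],x[0])
print(L,Rr,np.linalg.norm(L-Rr),"yaw",yaw)
a=tl-L;print(np.linalg.norm(a[:2]),np.arctan2(a@y,a@x));a=tr-Rr;print(np.linalg.norm(a[:2]),-np.arctan2(a@y,a@x))
C=(L+Rr)/2+135*x;C[2]=0;print("C",C)
hinge=C+x*110+[0,0,110]
c,f,M=cam("top")
for h in(109,110,111):
    pass
def lid(q,d,w,up=8,hx=110):
    return C+x*(hx-d*np.cos(q)+up*np.sin(q))+y*w+np.array([0,0,110+d*np.sin(q)+up*np.cos(q)])
obs=np.array([(145,263),(638,283)])/5+[220,130]
from scipy.optimize import least_squares
r=least_squares(lambda p:(proj("top",[lid(p[0],223,148),lid(p[0],223,-148)])-obs).ravel(),[0.8])
print("lid",r.x,r.fun,lid(r.x[0],223,0))
print(proj("top",[lid(r.x[0],0,148),lid(r.x[0],0,-148)])*5-[1100,650])
for n,z,u,v in[("jar",90,51,157),("bottle",170,718,155)]:print(n,pt(u,v,z))
k=1.42
print("scene pivots",proj("scene",[L,Rr,lid(r.x[0],223,148),lid(r.x[0],223,-148),lid(r.x[0],0,148,),lid(r.x[0],0,-148)])*k)
E
```

```text
[493.24152465  37.6589936  142.        ] [ 485.53869886 -200.38610461  142.        ] 238.16969225010817 yaw -0.03234739563796861
84.73670122696758 1.257011647578537
83.17925180283032 1.6616317164727694
C [624.31948902 -85.7296924    0.        ]
lid [0.70724946] [-1.30792663  0.12716034  1.04006864  0.03629427] [570.03199344 -83.97302056 260.97444069]
[[165.78989054  58.18606512]
 [616.98247702  75.17714122]]
jar [683.72222708 134.98987293  90.        ]
bottle [ 666.96974829 -293.01426235  170.        ]
scene pivots [[427.77832831 274.8724017 ]
 [316.02829602 253.52322126]
 [436.73822631 261.40255511]
 [281.48869572 232.34648151]
 [411.94921419 383.77657913]
 [257.13829874 349.73625455]]
```

The fit is consistent: pivot spacing 238 mm against 240 nominal, arm lengths 83–85 mm, lid 0.71 rad. I'll spin the tool to line up with the tub, raise it, and cross over.

Call:
jog_arm --gripper 0 --targets '[{"xyz":[0,0,-0.4],"spin":0.94},{"xyz":[0,0,-0.4],"spin":0.94},{"xyz":[0,0,-0.4],"spin":0.95},{"xyz":[0.5,-0.49,0],"spin":0},{"xyz":[0.5,-0.49,0],"spin":0},{"xyz":[0.5,-0.49,0],"spin":0},{"xyz":[0.5,-0.49,0],"spin":0},{"xyz":[0.5,-0.49,0],"spin":0},{"xyz":[0.5,-0.49,0],"spin":0},{"xyz":[0.5,-0.49,0],"spin":0}]'

```text
time: 1.4
tool_pos: [420.1, -241.9, 322.6]
tcp_rot: [3.141, 0.0, -0.032]
contact_force: [-0.5, 0.2, -0.0]
grip_width: 1.0
finger_force: 0.0
```

Call:
jog_arm --targets '[{"xyz":[0.525,-0.51,0],"spin":0},{"xyz":[0.525,-0.51,0],"spin":0},{"xyz":[0.525,-0.51,0],"spin":0},{"xyz":[0.525,-0.51,0],"spin":0},{"xyz":[0,0,0.25],"spin":0},{"xyz":[0,0,0.25],"spin":0},{"xyz":[0,0,0.15],"spin":0},{"xyz":[0,0,0.1],"spin":0},{"xyz":[0,0,0],"spin":0},{"xyz":[0,0,0],"spin":0}]'

```text
time: 2.65
tool_pos: [592.4, -85.9, 263.5]
tcp_rot: [3.141, -0.001, -0.032]
contact_force: [0.2, 0.5, -1.1]
grip_width: 0.5
finger_force: 0.0
```

Run:
```python
from h import *
crop("scene",170,130,180,135,4.4,"pics/s1.png")
```

```text
(no output)
```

View pics/s1.png

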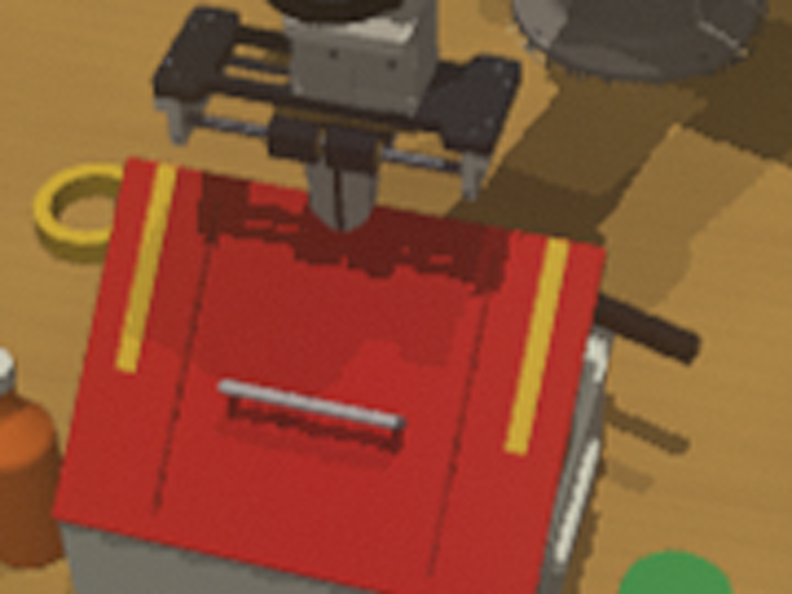

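The fingertip sits centrally just above the lid, near its front edge. Now I'll push it down along the lid's arc.

Call:
jog_arm --targets '[{"xyz":[0,0,0.18],"spin":0},{"xyz":[-0.08,0,0.105],"spin":0},{"xyz":[-0.08,0,0.105],"spin":0},{"xyz":[-0.08,0,0.105],"spin":0},{"xyz":[-0.08,0,0.105],"spin":0},{"xyz":[-0.064,0,0.146],"spin":0},{"xyz":[-0.064,0,0.146],"spin":0},{"xyz":[-0.064,0,0.146],"spin":0},{"xyz":[-0.064,0,0.146],"spin":0},{"xyz":[0,0,0],"spin":0}]'

```text
time: 3.95
tool_pos: [545.1, -84.0, 166.8]
tcp_rot: [-3.141, 0.003, -0.032]
contact_force: [-0.6, 0.3, 0.1]
grip_width: 0.1
finger_force: 0.0
```

Call:
jog_arm --targets '[{"xyz":[-0.02,0,0.1],"spin":0},{"xyz":[-0.02,0,0.1],"spin":0},{"xyz":[-0.02,0,0.1],"spin":0},{"xyz":[-0.02,0,0.1],"spin":0},{"xyz":[-0.02,0,0.1],"spin":0},{"xyz":[0,0,0.05],"spin":0},{"xyz":[0,0,0.03],"spin":0},{"xyz":[0,0,0.02],"spin":0},{"xyz":[0,0,0.01],"spin":0},{"xyz":[0,0,0],"spin":0}]'

```text
time: 5.2
tool_pos: [538.3, -83.9, 119.2]
tcp_rot: [3.141, -0.0, -0.032]
contact_force: [-0.3, -0.0, -0.3]
grip_width: 0.1
finger_force: 0.0
```

Call:
jog_arm --targets '[{"xyz":[0,0,0.01],"spin":0},{"xyz":[0,0,0.01],"spin":0},{"xyz":[0,0,0.01],"spin":0},{"xyz":[0,0,0.01],"spin":0},{"xyz":[0,0,0],"spin":0},{"xyz":[0,0,0],"spin":0},{"xyz":[0,0,0],"spin":0},{"xyz":[0,0,0],"spin":0},{"xyz":[0,0,0],"spin":0},{"xyz":[0,0,0],"spin":0}]'

```text
time: 6.45
tool_pos: [538.4, -84.0, 118.1]
tcp_rot: [3.141, -0.002, -0.032]
contact_force: [-5.8, 0.8, 15.6]
grip_width: 0.5
finger_force: 8.0
```

Run:
```python
from h import *
crop("scene",170,130,180,135,4.4,"pics/s2.png");print(bot.get_obs()['contact_force'])
```

```text
[-4.97183172  2.12293035 16.39987129]
```

View pics/s2.png

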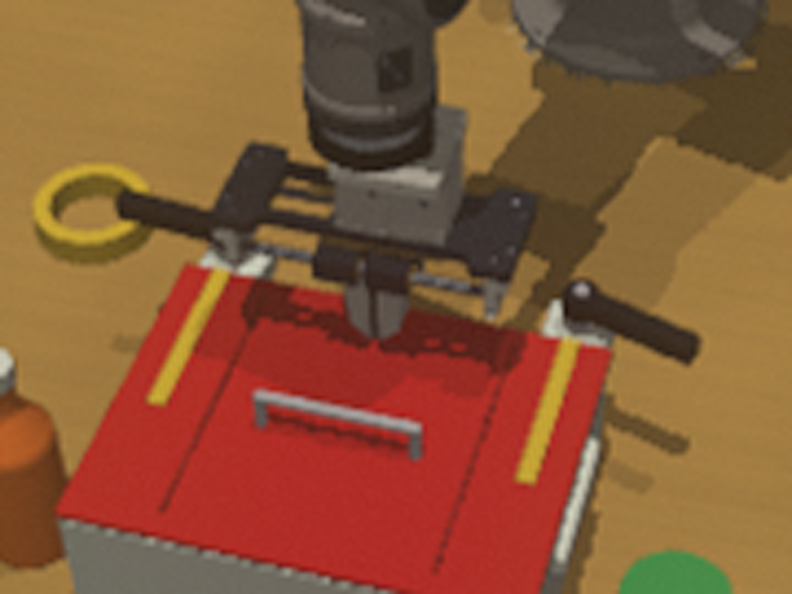

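The lid is shut: the tip is at 118.1 mm with 16 N on it, and the plate lies flat. Next I'll lift and go to the robot side of the left arm, clear of it.

Call:
jog_arm --targets '[{"xyz":[0,0,-0.6],"spin":0},{"xyz":[0,0,-0.6],"spin":0},{"xyz":[-0.163,-0.478,0],"spin":0},{"xyz":[-0.163,-0.478,0],"spin":0},{"xyz":[-0.163,-0.478,0],"spin":0},{"xyz":[-0.163,-0.478,0],"spin":0},{"xyz":[-0.163,-0.478,0],"spin":0},{"xyz":[0,0,0.4],"spin":0},{"xyz":[0,0,0.4],"spin":0},{"xyz":[0,0,0.2],"spin":0}]'

```text
time: 7.75
tool_pos: [478.3, 109.5, 130.4]
tcp_rot: [3.141, 0.002, -0.032]
contact_force: [1.1, -0.2, 1.1]
grip_width: 0.5
finger_force: 0.0
```

```bash
cat >> h.py <<'E'
def loc(C=np.array([624.3,-85.7,0]),yaw=-.0323):
    o=bot.get_obs();return R.from_euler('z',-yaw).apply(o['tool_pos']-C).round(1),o['contact_force'].round(1)
E
python3 - <<'E'
from h import *
print(loc())
E
```

```text
(array([-152.3,  190.3,  130.4]), array([ 1.1, -0.2,  1.1]))
```

Call:
jog_arm --targets '[{"xyz":[0.118,0.027,0.02],"spin":0},{"xyz":[0.118,0.027,0],"spin":0},{"xyz":[0.11,0.0125,0],"spin":0},{"xyz":[0.11,0.0125,0],"spin":0},{"xyz":[0.109,0.048,0],"spin":0},{"xyz":[0.109,0.048,0],"spin":0},{"xyz":[0.095,0.087,0],"spin":0},{"xyz":[0.095,0.087,0],"spin":0},{"xyz":[0,0,0],"spin":0},{"xyz":[0,0,0],"spin":0}]'

```text
time: 9.0
tool_pos: [547.4, 79.0, 130.3]
tcp_rot: [3.141, -0.0, -0.032]
contact_force: [0.0, 1.1, -0.0]
grip_width: 0.3
finger_force: 0.0
```

Run:
```python
from h import *
print(loc())
crop("scene",210,140,120,90,6.6,"pics/s3.png")
```

```text
(array([-82.1, 162.1, 130.3]), array([ 0. ,  1.1, -0. ]))
```

View pics/s3.png

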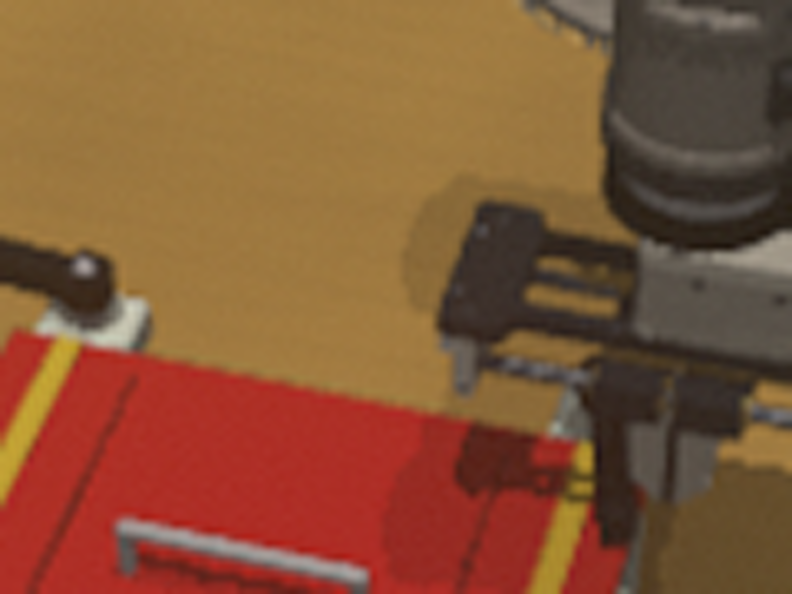

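The arm is turning, with the tip at about (615,540), just outside the stripe. I'll go on slowly.

Call:
jog_arm --targets '[{"xyz":[0.03,0.05,0],"spin":0},{"xyz":[0.03,0.05,0],"spin":0},{"xyz":[0.03,0.04,0],"spin":0},{"xyz":[0.0,0.035,0],"spin":0},{"xyz":[0,0,0],"spin":0},{"xyz":[0,-0.15,0],"spin":0},{"xyz":[0,-0.3,0],"spin":0},{"xyz":[0,-0.3,-0.3],"spin":0},{"xyz":[0,0,-0.6],"spin":0},{"xyz":[0,0,-0.6],"spin":0}]'

```text
time: 10.3
tool_pos: [555.5, 126.1, 251.3]
tcp_rot: [3.141, 0.001, -0.031]
contact_force: [0.9, 0.4, 0.2]
grip_width: 0.2
finger_force: 0.0
```

Run:
```python
from h import *
print(loc())
crop("scene",210,140,120,90,6.6,"pics/s4.png")
crop("top",240,180,120,50,6.6,"pics/t4.png")
a=cv2.imread("pics/s4.png");b=cv2.imread("pics/t4.png")
cv2.imwrite("pics/s4b.png",cv2.resize(np.vstack([a,b]),None,fx=.64,fy=.64) if 0 else a)
```

```text
(array([-75.6, 209.5, 251.3]), array([0.9, 0.4, 0.2]))
```

View pics/s4.png

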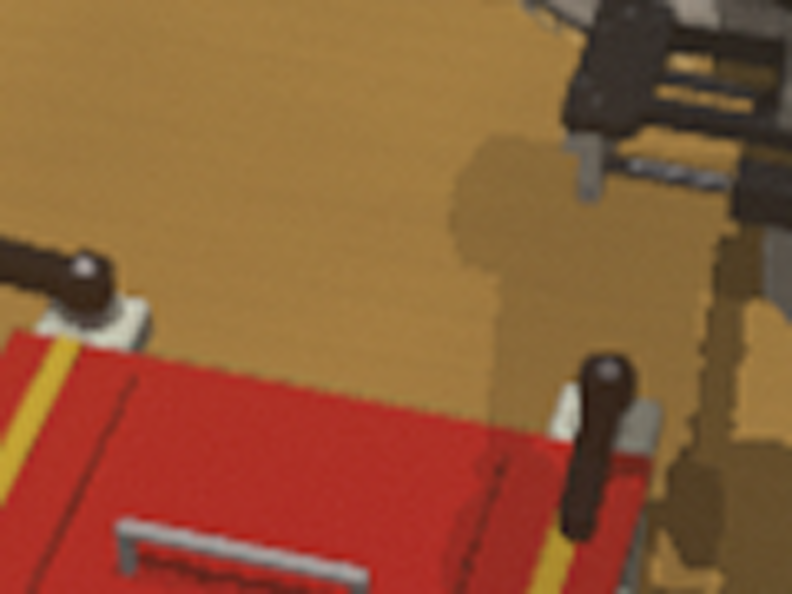

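```bash
cat >> h.py <<'E'
def w(x,y,z,C=np.array([624.3,-85.7,0]),yaw=-.0323):
    return R.from_euler('z',yaw).apply([x,y,z])+C
def arm(th,sgn,cam="scene"):
    c,s=np.cos(th),np.sin(th)
    f=lambda a,b,z:w(-135+a*c-b*s,sgn*(120+a*s+b*c),z)
    return proj(cam,[f(0,0,142),f(85,8,122),f(85,-8,122),f(85,0,140)])
E
python3 - <<'E'
from h import *
for t in(-.1,0,.1,.2):print(t,((arm(t,1)-[210,140])*6.6).round(0).tolist())
E
```

```text
-0.1 [[604.0, 354.0], [556.0, 526.0], [520.0, 516.0], [540.0, 492.0]]
0 [[604.0, 354.0], [576.0, 529.0], [539.0, 522.0], [559.0, 497.0]]
0.1 [[604.0, 354.0], [596.0, 531.0], [559.0, 526.0], [579.0, 500.0]]
0.2 [[604.0, 354.0], [617.0, 531.0], [579.0, 529.0], [600.0, 502.0]]
```

The left arm is at about 0.085 rad, with the finger at y 148, which matches the model. It needs about 5.3 mm more, so I'll bring the finger to local y ≈ 142.8.

Call:
jog_arm --targets '[{"xyz":[0,0,0.6],"spin":0},{"xyz":[0,0,0.6],"spin":0},{"xyz":[0,0,0.31],"spin":0},{"xyz":[0,0.3,0],"spin":0},{"xyz":[0,0.3,0],"spin":0},{"xyz":[0,0.11,0],"spin":0},{"xyz":[0,0.06,0],"spin":0},{"xyz":[0,0.04,0],"spin":0},{"xyz":[0,0.02,0],"spin":0},{"xyz":[0,0,0],"spin":0}]'

```text
time: 11.65
tool_pos: [554.0, 58.9, 129.7]
tcp_rot: [-3.141, -0.001, -0.032]
contact_force: [0.7, 1.4, 0.7]
grip_width: 0.3
finger_force: 0.8
```

Run:
```python
from h import *
print(loc())
```

```text
(array([-74.9, 142.3, 129.7]), array([0.7, 1.4, 0.7]))
```

Call:
jog_arm --targets '[{"xyz":[0,-0.35,0],"spin":0},{"xyz":[0,0,-0.7],"spin":0},{"xyz":[0,0,-0.5],"spin":0},{"xyz":[-0.178,0.623,0],"spin":0},{"xyz":[-0.178,0.623,0],"spin":0},{"xyz":[-0.178,0.623,0],"spin":0},{"xyz":[-0.178,0.623,0],"spin":0},{"xyz":[-0.178,0.623,0],"spin":0},{"xyz":[-0.178,0.623,0],"spin":0},{"xyz":[-0.178,0.623,0],"spin":0}]'

```text
time: 12.9
tool_pos: [443.0, -260.4, 225.6]
tcp_rot: [3.141, 0.0, -0.032]
contact_force: [0.3, 0.7, 0.2]
grip_width: 0.3
finger_force: 0.0
```

Run:
```python
from h import *
print(loc())
crop("scene",190,140,140,105,5.6,"pics/s5.png")
for t in(-.05,0,.05):print(t,((arm(t,1)-[190,140])*5.6).round(0).tolist())
```

```text
(array([-175.6, -180.5,  225.6]), array([0.3, 0.7, 0.2]))
-0.05 [[625.0, 300.0], [592.0, 448.0], [561.0, 440.0], [578.0, 419.0]]
0 [[625.0, 300.0], [601.0, 449.0], [569.0, 443.0], [586.0, 421.0]]
0.05 [[625.0, 300.0], [609.0, 450.0], [578.0, 445.0], [595.0, 423.0]]
```

View pics/s5.png

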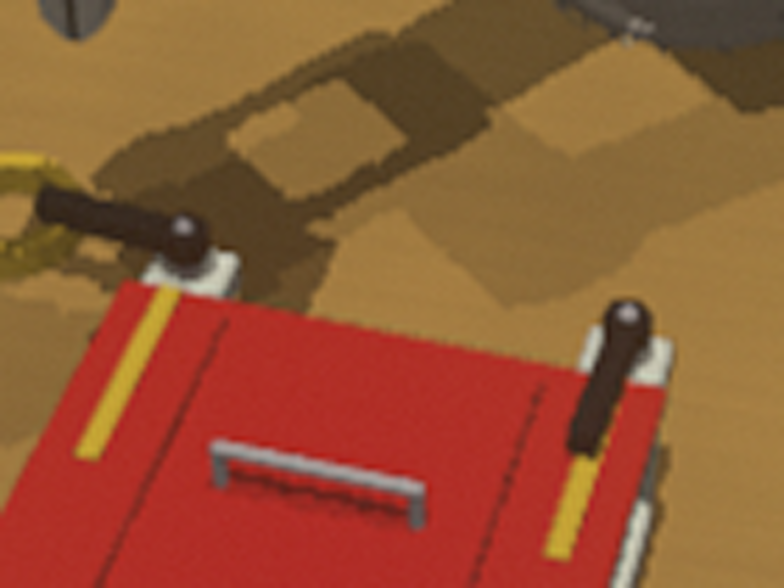

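The left arm is close to the stripe and may be slightly past it. I'll measure its direction in the top image with code.

```bash
cat >> h.py <<'E'
def ang(sgn,ths=np.arange(-.25,.3,.01)):
    """top view: dark weighted centroid across the arm at stations, mapped to local mm"""
    im=np.mean([bot.capture("top").astype(float) for _ in range(4)],0)
    br=im.max(2)   # red lid bright in R, arm dark
    yaw=-.0323;pts=[]
    for a in range(28,80,3):
        b=np.arange(-22,22.1,.5)
        uv=proj("top",[w(-135+a,sgn*120+q,140) for q in b]).astype(np.float32)
        v=cv2.remap(br.astype(np.float32),uv[:,:1],uv[:,1:],cv2.INTER_LINEAR)[:,0]
        wt=np.clip(110-v,0,None)
        pts.append((a,(wt*b).sum()/max(wt.sum(),1e-6),v.min(),v.max()))
    p=np.array(pts);k=np.polyfit(p[:,0],p[:,1],1)
    print(p[::4].round(1).tolist(),"theta",sgn*np.arctan(k[0]),"offset at pivot",k[1])
E
python3 - <<'E'
from h import *
ang(1)
# refine tub yaw: yellow stripes in top view
im=bot.capture("top");h=cv2.cvtColor(im,cv2.COLOR_BGR2HSV);m=cv2.inRange(h,(20,120,110),(35,255,255))
for s in(1,-1):
    c=proj("top",w(-40,s*120,118))[0].astype(int);q=np.zeros_like(m);q[c[1]-28:c[1]+28,c[0]-12:c[0]+12]=m[c[1]-28:c[1]+28,c[0]-12:c[0]+12]
    v,u=np.nonzero(q);P=np.array([R.from_euler('z',.0323).apply(ray("top",a,b,118)-[624.3,-85.7,0]) for a,b in zip(u,v)])
    print(s,len(u),P.min(0),P.max(0),P.mean(0),np.polyfit(P[:,0],P[:,1],1))
E
```

```text
[[28.0, -0.2, 58.9, 165.4], [40.0, -0.4, 59.0, 166.0], [52.0, -0.9, 59.6, 166.1], [64.0, -1.4, 60.0, 165.6], [76.0, -2.3, 58.7, 165.1]] theta -0.04291932006061432 offset at pivot 1.1845801202958757
1 61 [-42.98402327 115.71872707 118.        ] [ 13.58514934 126.97372453 118.        ] [-13.43966974 121.30214395 118.        ] [-9.91337404e-03  1.21168911e+02]
-1 121 [-102.04241566 -123.87971416  118.        ] [  13.056497   -112.89744791  118.        ] [ -43.37427541 -118.51803509  118.        ] [-1.13114380e-02 -1.19008661e+02]
```

Both stripes show the tub's yaw is about 0.010 rad more negative than I assumed, so the left arm is about 0.033 rad past the stripe. I'll trim it at the end and push the right arm now.

Call:
jog_arm --targets '[{"xyz":[0,0,0.5],"spin":0},{"xyz":[0,0,0.5],"spin":0},{"xyz":[0,0,0.2],"spin":0},{"xyz":[0.13,0.006,0],"spin":0},{"xyz":[0.13,0.006,0],"spin":0},{"xyz":[0.135,0.0275,0],"spin":0},{"xyz":[0.135,0.0275,0],"spin":0},{"xyz":[0.11,-0.0125,0],"spin":0},{"xyz":[0.11,-0.0125,0],"spin":0},{"xyz":[0.109,-0.048,0],"spin":0}]'

```text
time: 14.45
tool_pos: [513.1, -260.8, 129.7]
tcp_rot: [3.141, -0.0, -0.033]
contact_force: [-2.3, 0.5, 0.5]
grip_width: 0.3
finger_force: 1.0
```

Run:
```python
from h import *
print(loc())
```

```text
(array([-105.5, -178.6,  129.7]), array([-2.3,  0.5,  0.5]))
```

Call:
jog_arm --targets '[{"xyz":[0.089,-0.03,0],"spin":0},{"xyz":[0.095,-0.087,0],"spin":0},{"xyz":[0.095,-0.087,0],"spin":0},{"xyz":[0.034,-0.064,0],"spin":0},{"xyz":[0.034,-0.064,0],"spin":0},{"xyz":[0.034,-0.064,0],"spin":0},{"xyz":[0,0,0],"spin":0},{"xyz":[0,0.3,0],"spin":0},{"xyz":[0,0,-0.6],"spin":0},{"xyz":[0,0,-0.6],"spin":0}]'

```text
time: 15.7
tool_pos: [542.9, -255.7, 226.2]
tcp_rot: [-3.141, 0.001, -0.034]
contact_force: [0.6, -0.3, 0.5]
grip_width: 0.0
finger_force: 0.0
```

Call:
jog_arm --targets '[{"xyz":[0,-0.6,0],"spin":0},{"xyz":[0,-0.6,0],"spin":0},{"xyz":[0,-0.6,0],"spin":0},{"xyz":[0,-0.6,0],"spin":0},{"xyz":[0,-0.5,0],"spin":0},{"xyz":[0,0,0],"spin":0},{"xyz":[0,0,0],"spin":0},{"xyz":[0,0,0],"spin":0},{"xyz":[0,0,0],"spin":0},{"xyz":[0,0,0],"spin":0}]'

```text
time: 16.95
tool_pos: [550.8, -22.7, 225.6]
tcp_rot: [3.141, 0.0, -0.033]
contact_force: [-0.7, -0.3, -1.2]
grip_width: 0.4
finger_force: 0.0
```

Run:
```python
from h import *
print(loc());ang(-1)
crop("top",230,160,130,90,6,"pics/t6.png")
```

```text
(array([-75.5,  60.6, 225.6]), array([-0.7, -0.3, -1.2]))
[[28.0, 0.0, 54.5, 165.7], [40.0, -1.4, 56.4, 164.4], [52.0, -2.7, 55.0, 164.0], [64.0, -4.2, 57.9, 164.1], [76.0, -5.2, 55.5, 164.2]] theta 0.10979634585019912 offset at pivot 3.0432960388905244
```

View pics/t6.png

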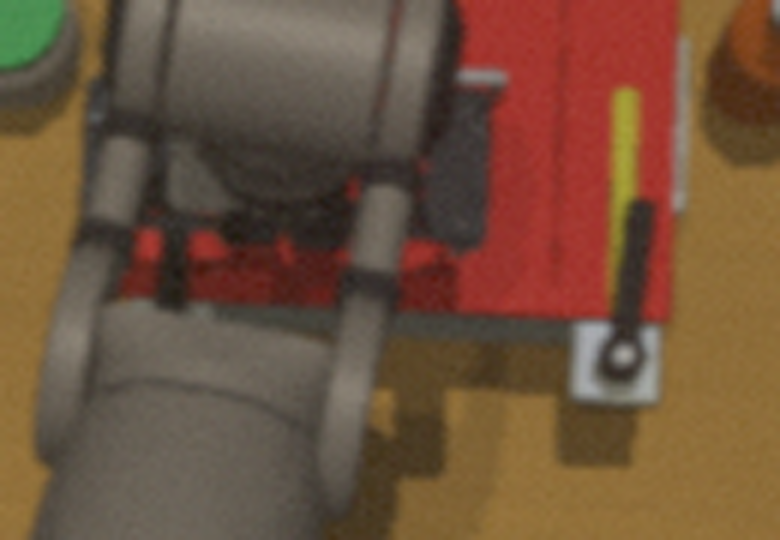

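The right arm is about 0.10 rad outside the stripe. In the crop the hub is at (622,355), the tip at (641,203), and the stripe runs (626,92) to (617,250). The tool is already on the inner side of the left arm, so I'll trim that first with a light push outward of about 2 mm.

Call:
jog_arm --targets '[{"xyz":[0,0,0.5],"spin":0},{"xyz":[0,0,0.5],"spin":0},{"xyz":[0,0,0.2],"spin":0},{"xyz":[0,-0.2,0],"spin":0},{"xyz":[0,-0.15,0],"spin":0},{"xyz":[0,-0.06,0],"spin":0},{"xyz":[0,-0.03,0],"spin":0},{"xyz":[0,-0.017,0],"spin":0},{"xyz":[0,0,0],"spin":0},{"xyz":[0,0,0],"spin":0}]'

```text
time: 18.45
tool_pos: [552.0, 14.2, 129.6]
tcp_rot: [3.141, -0.0, -0.033]
contact_force: [0.5, 0.5, 0.4]
grip_width: 0.8
finger_force: 0.0
```

Run:
```python
from h import *
print(loc())
```

```text
(array([-75.5,  97.5, 129.6]), array([0.5, 0.5, 0.4]))
```

Call:
jog_arm --targets '[{"xyz":[0,0.4,0],"spin":0},{"xyz":[0,0,-0.6],"spin":0},{"xyz":[0,0,-0.6],"spin":0},{"xyz":[0,0.6,0],"spin":0},{"xyz":[0,0.6,0],"spin":0},{"xyz":[0,0.6,0],"spin":0},{"xyz":[0,0.6,0],"spin":0},{"xyz":[0,0.6,0],"spin":0},{"xyz":[0,0,0.6],"spin":0},{"xyz":[0,0,0.6],"spin":0}]'

```text
time: 19.7
tool_pos: [543.0, -258.7, 128.7]
tcp_rot: [3.141, -0.001, -0.034]
contact_force: [0.4, -0.7, -0.4]
grip_width: 0.2
finger_force: 0.0
```

Run:
```python
from h import *
ang(1);print(loc())
```

```text
[[28.0, -0.2, 59.1, 168.1], [40.0, -0.4, 60.8, 168.6], [52.0, -0.9, 59.2, 168.8], [64.0, -1.5, 59.6, 168.6], [76.0, -2.3, 60.2, 168.9]] theta -0.04349330573721779 offset at pivot 1.204165602248971
(array([ -75.4, -174.5,  130.1]), array([ 0.9, -0.1,  1.3]))
```

The left trim didn't reach the arm. I'll finish the right arm, then redo it.

Call:
jog_arm --targets '[{"xyz":[0,-0.2,0],"spin":0},{"xyz":[0,-0.1,0],"spin":0},{"xyz":[0,-0.05,0],"spin":0},{"xyz":[0,-0.03,0],"spin":0},{"xyz":[0,-0.016,0],"spin":0},{"xyz":[0,0,0],"spin":0},{"xyz":[0,0,0],"spin":0},{"xyz":[0,0.35,0],"spin":0},{"xyz":[0,0,-0.6],"spin":0},{"xyz":[0,0,-0.6],"spin":0}]'

```text
time: 21.15
tool_pos: [542.1, -253.5, 225.2]
tcp_rot: [-3.139, 0.004, -0.033]
contact_force: [0.2, -0.1, -0.4]
grip_width: 0.7
finger_force: 0.0
```

Call:
jog_arm --targets '[{"xyz":[0,-0.6,0],"spin":0},{"xyz":[0,-0.6,0],"spin":0},{"xyz":[0,-0.6,0],"spin":0},{"xyz":[0,-0.6,0],"spin":0},{"xyz":[0,-0.6,0],"spin":0},{"xyz":[0,-0.14,0],"spin":0},{"xyz":[0,0,0.6],"spin":0},{"xyz":[0,0,0.6],"spin":0},{"xyz":[0,0,0],"spin":0},{"xyz":[0,0,0],"spin":0}]'

```text
time: 22.4
tool_pos: [552.2, -3.4, 131.0]
tcp_rot: [3.141, -0.001, -0.033]
contact_force: [0.6, -0.4, 1.0]
grip_width: 0.4
finger_force: 0.0
```

Run:
```python
from h import *
ang(-1);print(loc())
```

```text
[[28.0, 0.9, 58.4, 166.7], [40.0, 0.3, 55.9, 166.1], [52.0, -0.9, 58.1, 165.9], [64.0, -1.2, 56.7, 165.1], [76.0, -3.0, 57.6, 166.2]] theta 0.07743137872015822 offset at pivot 3.284611072584585
(array([-74.6,  80.3, 131.4]), array([ 0. , -0.6,  0.2]))
```

Call:
jog_arm --targets '[{"xyz":[0,-0.12,0],"spin":0},{"xyz":[0,-0.06,0],"spin":0},{"xyz":[0,-0.03,0],"spin":0},{"xyz":[0,-0.02,0],"spin":0},{"xyz":[0,-0.015,0],"spin":0},{"xyz":[0,0,0],"spin":0},{"xyz":[0,0,0],"spin":0},{"xyz":[0,0,0],"spin":0},{"xyz":[0,0,0],"spin":0},{"xyz":[0,0,0],"spin":0}]'

```text
time: 23.85
tool_pos: [552.1, 16.8, 129.6]
tcp_rot: [3.141, -0.0, -0.032]
contact_force: [1.0, -2.8, 2.1]
grip_width: 0.7
finger_force: 0.7
```

Run:
```python
from h import *
for _ in range(4):
    bot.capture("scene");print(loc())
```

```text
(array([-75.5, 100.1, 129.7]), array([ 0.2, -0.9,  1.3]))
(array([-75.5, 100.1, 129.6]), array([ 0.6, -1. ,  0.3]))
(array([-75.5, 100.2, 129.6]), array([ 1.1, -1.8,  0.6]))
(array([-75.5, 100.2, 129.6]), array([ 0.4, -1.6,  0.6]))
```

There is contact now (about 1.5 N). I'll back off, cross over to the right arm, and measure the left one.

Call:
jog_arm --targets '[{"xyz":[0,0.4,0],"spin":0},{"xyz":[0,0,-0.6],"spin":0},{"xyz":[0,0,-0.6],"spin":0},{"xyz":[0,0.6,0],"spin":0},{"xyz":[0,0.6,0],"spin":0},{"xyz":[0,0.6,0],"spin":0},{"xyz":[0,0.6,0],"spin":0},{"xyz":[0,0.6,0],"spin":0},{"xyz":[0,0,0.6],"spin":0},{"xyz":[0,0,0.6],"spin":0}]'

```text
time: 25.3
tool_pos: [542.9, -255.4, 128.4]
tcp_rot: [-3.141, -0.0, -0.034]
contact_force: [0.7, 0.2, -0.4]
grip_width: 0.1
finger_force: 0.0
```

Run:
```python
from h import *
ang(1);print(loc())
```

```text
[[28.0, 0.5, 59.2, 168.5], [40.0, 0.5, 60.2, 168.5], [52.0, 0.4, 58.7, 168.5], [64.0, 0.4, 58.9, 168.9], [76.0, -0.5, 60.3, 168.5]] theta -0.01925913634084553 offset at pivot 1.2975826867752593
(array([ -75.5, -171.5,  129.9]), array([ 0.3, -0.5,  1.1]))
```

Left is now within about 0.01 rad of the stripe. The right arm needs about 4 mm more.

Call:
jog_arm --targets '[{"xyz":[0,-0.2,0],"spin":0},{"xyz":[0,-0.1,0],"spin":0},{"xyz":[0,-0.05,0],"spin":0},{"xyz":[0,-0.03,0],"spin":0},{"xyz":[0,-0.026,0],"spin":0},{"xyz":[0,0,0],"spin":0},{"xyz":[0,0,0],"spin":0},{"xyz":[0,0.35,0],"spin":0},{"xyz":[0,0,-0.6],"spin":0},{"xyz":[0,0,-0.6],"spin":0}]'

```text
time: 26.75
tool_pos: [542.2, -250.2, 225.2]
tcp_rot: [-3.139, 0.004, -0.033]
contact_force: [0.7, -0.1, 0.2]
grip_width: 0.4
finger_force: 0.0
```

Call:
jog_arm --targets '[{"xyz":[-0.3,-0.6,-0.2],"spin":0},{"xyz":[-0.3,-0.6,0],"spin":0},{"xyz":[-0.3,-0.6,0],"spin":0},{"xyz":[-0.2,-0.6,0],"spin":0},{"xyz":[0,-0.6,0],"spin":0},{"xyz":[0,-0.6,0],"spin":0},{"xyz":[0,-0.6,0],"spin":0},{"xyz":[0,-0.6,0],"spin":0},{"xyz":[0,0,0],"spin":0},{"xyz":[0,0,0],"spin":0}]'

```text
time: 28.0
tool_pos: [467.2, 135.7, 240.9]
tcp_rot: [3.141, 0.002, -0.032]
contact_force: [0.1, -0.8, -0.4]
grip_width: 0.8
finger_force: 0.0
```

Run:
```python
from h import *
ang(-1);ang(1);print(loc())
crop("top",225,130,130,100,6,"pics/t7.png")
```

```text
[[28.0, 2.9, 59.8, 165.7], [40.0, 1.6, 60.9, 165.9], [52.0, 1.6, 58.4, 165.8], [64.0, 1.5, 60.4, 165.4], [76.0, 1.7, 57.8, 165.3]] theta 0.013388552758797408 offset at pivot 2.4506255264019403
[[28.0, 7.3, 54.5, 151.4], [40.0, 6.0, 54.3, 153.2], [52.0, 0.5, 54.2, 164.4], [64.0, 0.4, 56.6, 164.5], [76.0, -0.5, 56.9, 165.9]] theta -0.1703659957117955 offset at pivot 11.411854692649833
(array([-163.5,  216.1,  241.6]), array([ 0.8, -0.3, -0.1]))
```

View pics/t7.png

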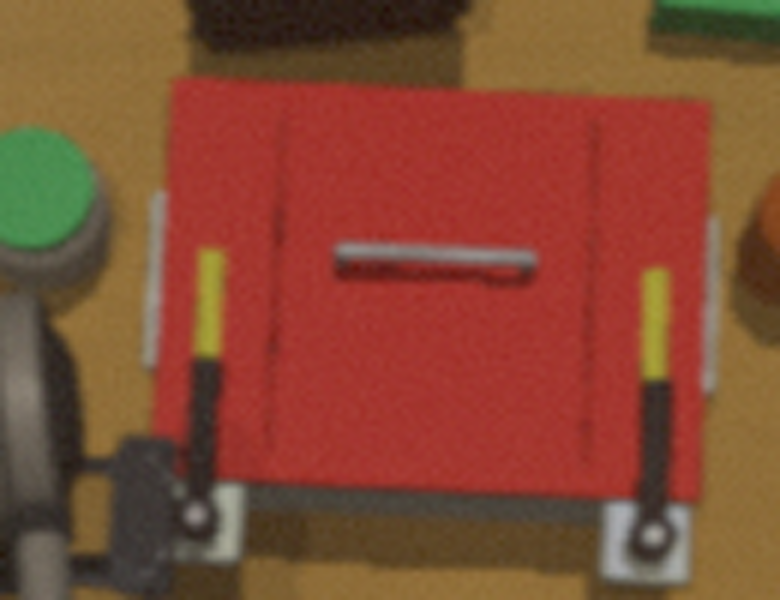

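Both arms lie along their stripes: left from (197,517) to (207,360), right from (652,537) to (655,382). The lid is flat, the neighbouring jar and bottle are where they were, and the gripper is clear of everything at z ≈ 241. I'm handing in.

```bash
python3 -c "
from plant import bot
print(bot.close_job())"
```

```text
the job is handed in; nothing more can be done
None
```

The job is handed in at about 28 s: the lid was pushed fully shut first, then both latch arms were turned to within about 0.01 rad of their stripes (camera estimate); the left arm slightly overshot and was nudged back.

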